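Seat a carved printing block in its registration board

TASK

Get the carved block ready for printing: push it home into the corner of the registration board, flat against both fixed rails, and push the sliding side stop up snug against its free side. Only push, with the fingertips or the outside of the fingers: do not grip or lift the block, keep off its carved face, and leave everything else where it lies.

Things in the scene. Friction and masses are not known exactly. Their poses are not given: they have to be found in the camera images.
- board: Registration board screwed to the table: plywood base 300 mm (its x) by 380 mm (its y), 15 mm thick. Origin: centre of the underside; x points away from the robot (within 15 degrees), y to the left. Two fixed wooden rails, 30 mm thick and 18 mm high above the plywood, form a square corner at its far left; see board_corner. The front and right sides have no rails.
- board_corner (a point): Inside corner of the two rails, on the plywood's upper face (15 mm above the table), at x +120, y +160 mm on the board. From here the far rail's inner face runs along the board's y over the full width, and the left rail's inner face runs 180 mm along x towards the robot.
- block: Carved printing block, loose, face up on the board: 110 mm (its x) by 150 mm (y), 24 mm thick, 0.2 to 0.4 kg, plain edges; slides under 1 to 5 N, more (10 to 16 N) where it rubs on a rail or the stop. Origin: centre of the underside. Starts 10 to 70 mm off the rails, turned up to 0.22 rad. Home: axes parallel to the board's, centre at x +65, y +85 mm on the board, far long edge on the far rail, left short edge on the left rail.
- carving: Carp picture raised 2.3 mm on the block's upper face, 86 mm (x) by 130 mm (y), inside a plain border 10 to 12 mm wide; not to be pressed on. Origin: centre of the block's upper face; fixed to the block.
- side_stop (a joint): Sliding side stop right of the block: travel in m along the board's +y (to the left rail), 0 to 0.14; starts at 0 to 0.02. It slides stiffly (about 2.5 N), stays where it is left, and can push the block along ahead of it. At 0.11 it just meets a block that is fully home.
- stop_face (a point): Centre of the side stop's left face, which meets the block's right short edge; 11 mm above the plywood, at x +60 mm on the board. The stop is a wooden block reaching 45 mm either side of this point along x and 40 mm to its right along y, 22 mm high, with two low bolt heads on top (28 mm above the plywood). There is free room to its right.
- ink_pot: White lidded ink pot, 44 mm across, 40 mm high, on the board near its front left corner; origin at the centre of its underside.
- gouge: Carving gouge, 147 mm long, 20 mm high, wooden handle, lying along y near the board's front edge, right half; origin below its length, 85 mm from the handle's end.
- stamp: Handled hand stamp block, 140 by 100 mm, 50 mm high, lying on the table left of the board; origin at the centre of its underside.
- mallet: Wooden mallet, 260 mm long, lying on the table right of the board.
- baren: Round woven rubbing pad, 120 mm across, 36 mm high with its handle, on the table right of the board; origin at the centre of its underside.
- glue: Glue bottle, 56 mm across, 150 mm high, standing on the table off the board's far right corner.
- jar: Glass jar with lid, 64 mm across, 90 mm high, standing on the table off the board's far left corner.
Things that resemble listed ones, but are neither listed nor needed, are in the scene too. What is shaped like the block but red is not meant.

How it is judged:
By the outcome, as a careful person would: the job done as asked, in the order asked, and still so for the second after the job is handed in, with the robot touching nothing.
It also fails if it takes over 64 s, if anything falls off the work surface, if the arm or the gripper's body presses on something with over 40 N, if the wrist force passes 120 N, or if a joint passes its speed limit or range.

ROBOT

A 6-joint arm with a two-finger parallel gripper is mounted at the origin on the work surface. World frame = base frame: x ahead of the robot, y to its left, z up, the work surface at z = 0. Lengths are in m, angles in rad, forces in N, time in s.
With the tool pointing down it reaches from about 0.425 to 0.95 m from the base axis. Payload 3.5 kg.
Tool frame: the origin (TCP) lies midway between the tips of the shut fingers; the grasp point (between the pads) lies 19 mm behind it; z points along the fingers, y is the line along which they close (so a half turn about z gives the same grasp; the last joint's range is limited). The gripper opens to 85 mm and grips with 20 to 120 N. Pads are 22 mm wide; open, the fingers measure 114 mm over their backs; the gripper's body (76 mm by 85 mm) begins 54 mm behind the grasp point. The pads swing forward as they close: fully open they stand 13 mm farther back than shut.
Start: joints at [-1.259, 0.286, 1.577, -0, 1.279, -0.15], TCP at [0.301, -0.604, 0.193] pointing down, gripper open.
Joint ranges: [-2.77, 2.77], [-0.9, 2.22], [0.21, 2.48], [-1.53, 4.67], [0.24, 2.81], [-2.84, 2.84]. Speed limits (rad/s): [2.79, 2.79, 3.14, 3.14, 3.14, 3.14].

INTERFACE

Orientations are given as a unit quaternion [x, y, z, w].
In Python, from plant import ctrl gives the robot as it stands.
- The arm moves only by the tool arm_command, never from a script. Its argument "steps" is one flat list of numbers, 5 for each row, row after row: the opening in per cent of the stroke, from 0 (shut) to 100 (fully open), then the shift along the tool's x, y, z each as a share of 25 mm, from -1 to 1, then the turn about the tool's z as a share of 0.1 rad, from -1 to 1. In form: [grip, tx, ty, tz, spin, grip, tx, ty, tz, spin, ...]. A call has 1 to 8 rows; each row shifts and turns the commanded pose from where the row before left it, along the tool's axes as they then stand; what a row does not reach is not made up. A row lasts 1/12 s, in which the tool goes at most 41.7 mm and 7.16 degrees, less where a joint would pass 70% of its speed; a pose out of reach is approached as far as the arm can. A call with a number of a shift or a turn outside -1 to 1 is refused whole. A call with a gripper value outside its range is refused whole. The fingers move at their own pace and stop on an object; "squeeze" is the grip in N (left out, the last holds). Time passes only in rows, so rows that do not move let the fingers close. It gives the time, the measured TCP pose, the force, the opening and the grip force at its end, in the units of the state.
- ctrl.get_state(): the state, without advancing time (a new reading comes with each control period).
- ctrl.read_camera(name): name is "scene" or "top" or "wrist"; returns the picture (420x560x3 uint8, red, green, blue); there is no depth.
- ctrl.camera_model(name): a dict with "intrinsics" (3x3 intrinsics, pixels), "D" ([k1, k2, p1, p2, k3] as OpenCV has them; the pictures are not rectified), "rvec" (rotation vector, rad) and "tvec" (3), from world to camera coordinates, as OpenCV has them. Camera axes: x right, y down, z forward; pixel columns grow to the right and rows downward; lengths in m; the calibration is good to about 2 mm. A picture is of the moment at which its call begins: read the wrist's pose just before it. camera_model takes no time and is no camera call; for the wrist camera it gives the pose at the moment of the call.
- ctrl.sign_off(): hands the job in; it is judged then, once.
The state is a dict: "time": time; "qpos": joint angles; "dq": joint speeds; "joint_efforts": joint torques, N m; "eef_pos": TCP position; "tcp_rot": TCP orientation; "contact_force": force on the tool from outside, world axes, zero at the start; "wrist_torque": the same for the moment, N m; "opening": opening from 0.0 (shut) to 1.0 (fully open); "finger_force": force on a finger pad.
Only numpy, scipy, OpenCV 4.12 (cv2) and the standard library are available. Lean on these libraries where they do the work, as an engineer would, in place of code of your own. Each camera call takes 0.05 s, during which the arm holds its last target. There are 200 camera calls.

## Working session

There is one attempt and no reset: what is moved stays moved. The work goes in short steps, Python scripts to look and compute and a tool call to move; the robot and the scene stay as the last step left them, time stands still between calls to the robot, and variables do not carry over. Pictures are saved under pics/ and viewed, at most 10 in all, crops included, and the job is handed in when it is done.

Besides the shell and the picture viewer there is one more tool, called as name(argument=value, ...), one argument or row to a line, values as JSON. arm_command: Moves the arm, as the interface text tells. Its arguments: {"type":"object","properties":{"steps":{"type":"array","items":{"type":"number"}},"squeeze":{"type":"number"}},"required":["steps"]}

```bash
mkdir -p pics; ls; python3 - <<'E'
from plant import ctrl
import cv2
for n in("top","scene"):
    cv2.imwrite(f"pics/{n}0.png",ctrl.read_camera(n)[:,:,::-1])
    m=ctrl.camera_model(n);print(n,{k:(v.tolist() if hasattr(v,'tolist') else v) for k,v in m.items()})
s=ctrl.get_state();print(s)
E
```

```text
pics
top {'intrinsics': [[536.6063495663767, 0.0, 282.8129906731992], [0.0, 536.6063495663767, 207.51048775953328], [0.0, 0.0, 1.0]], 'D': [-0.14043242169442796, 0.0, 0.0, 0.0, 0.0], 'rvec': [2.2157737922958494, -2.195501985572318, 0.04720898538115255], 'tvec': [-0.03995976590059402, 0.5572459654359383, 1.3396352401579827]}
scene {'intrinsics': [[399.6145961446607, 0.0, 285.05952607025677], [0.0, 399.6145961446607, 212.7536211399265], [0.0, 0.0, 1.0]], 'D': [-0.09202709359940763, 0.0, 0.0, 0.0, 0.0], 'rvec': [2.2163704968634446, 1.113038214235285, -0.3854067739542121], 'tvec': [-0.31737647046346834, -0.32077257282951677, 1.3334477304949635]}
{'time': 0.1, 'qpos': array([-1.25904124e+00,  2.87141850e-01,  1.57806917e+00,  1.49706861e-05,
        1.27858619e+00, -1.49980577e-01]), 'dq': array([-5.16098290e-05, -1.96995789e-03, -2.80517698e-03, -7.58982635e-06,
        5.81607391e-04,  1.04027022e-03]), 'joint_efforts': array([ 4.69813858e-04, -4.07299662e+01, -2.93699026e+01, -1.70415169e-04,
        3.44072170e-03,  3.98661957e-07]), 'eef_pos': array([ 0.30054198, -0.60362852,  0.19122152]), 'tcp_rot': array([ 9.73468086e-01,  2.28820170e-01, -8.19204943e-05, -1.09924894e-03]), 'contact_force': array([ 1.26532255,  0.23995112, -0.80948195]), 'wrist_torque': array([-0.00751636, -0.04072412, -0.02322538]), 'finger_force': 0.0, 'opening': 1.0008355875590178}
```

View pics/top0.png

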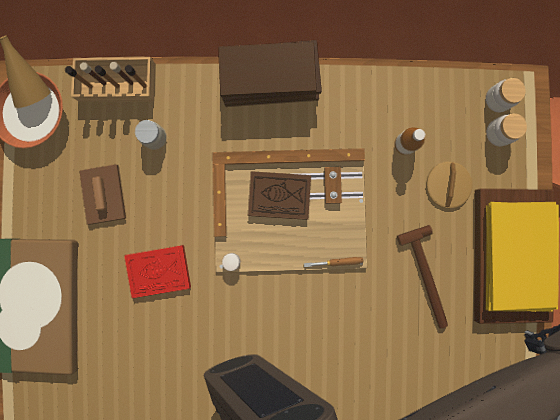

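View pics/scene0.png

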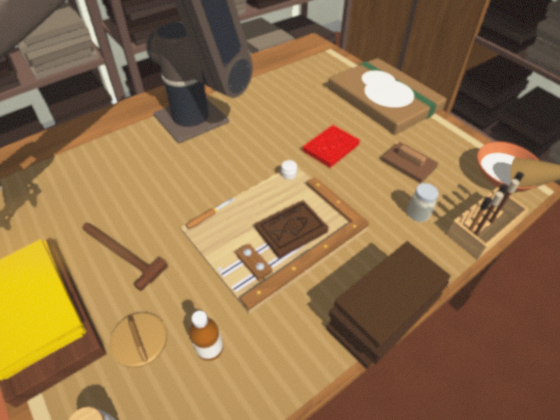

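The top view shows the brown block on the board at about (280,196). The stop is at (333,185), the rail corner at (226,162), the pot at (231,262) and the gouge at (333,263). Two things look like the block: the brown one at (280,196) and the red one at (157,272). The brown one is meant, because it lies on the board and red is excluded. I'll confirm this in an enlarged crop.

```bash
python3 - <<'E'
import cv2
i=cv2.imread("pics/top0.png")[142:282,200:380]
cv2.imwrite("pics/crop0.png",cv2.resize(i,None,fx=4.2,fy=4.2,interpolation=cv2.INTER_CUBIC))
E
```

```text
(no output)
```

View pics/crop0.png

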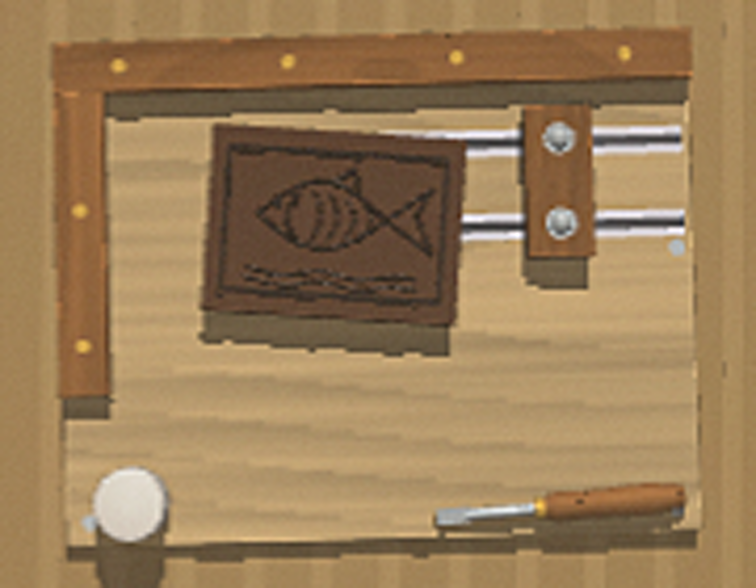

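```bash
cat >h.py <<'E'
import numpy as np,cv2
from plant import ctrl
def unproj(px,z,m=None):
    m=m or ctrl.camera_model("top")
    K=np.array(m["intrinsics"]);D=np.array(m["D"]);R=cv2.Rodrigues(np.array(m["rvec"]))[0];t=np.array(m["tvec"])
    p=cv2.undistortPoints(np.array(px,float).reshape(-1,1,2),K,D)[:,0]
    d=np.c_[p,np.ones(len(p))]@R; c=-R.T@t
    return (c+d*((np.reshape(z,(-1,1))-c[2])/d[:,2:]))[:,:2]
def fit(local,world):
    l=np.array(local,float);w=np.array(world);lc,wc=l.mean(0),w.mean(0)
    a,b=l-lc,w-wc;th=np.arctan2((a[:,0]*b[:,1]-a[:,1]*b[:,0]).sum(),(a*b).sum())
    R=np.array([[np.cos(th),-np.sin(th)],[np.sin(th),np.cos(th)]])
    t=wc-R@lc
    return t,th,np.linalg.norm((l@R.T+t)-w,axis=1)*1000
def toolyaw(s):
    from scipy.spatial.transform import Rotation as Ro
    M=Ro.from_quat(s["tcp_rot"]).as_matrix();return M
BT=(.0,.0,.0)
E
python3 - <<'E'
from h import *
c=lambda P:np.array(P,float)/4.2+[199.6,141.6]
# board pts: far-left outer, far-right outer, inner far right, inner corner, left rail ends, front corners
P=[(52,43),(690,28),(692,75),(103,92),(58,398),(111,396),(68,548),(697,533)]
L=[(.15,.19),(.15,-.19),(.12,-.19),(.12,.16),(-.06,.19),(-.06,.16),(-.15,.19),(-.15,-.19)]
W=unproj(c(P),[.033]*6+[.015]*2);b,th,e=fit(L,W);print("board",b,th,e.round(1))
W=unproj(c([(214,124),(466,142),(455,327),(203,309)]),.039)
k,tk,e=fit([(.055,.075),(.055,-.075),(-.055,-.075),(-.055,.075)],W);print("block",k,tk,e.round(1))
R=np.array([[np.cos(th),-np.sin(th)],[np.sin(th),np.cos(th)]])
print("block in board",(k-b)@R,tk-th, "corners",((W-b)@R).round(4).tolist())
W=unproj(c([(525,104),(592,104),(596,256),(529,256)]),.037);print("stop",((W-b)@R).round(4).tolist())
print("pot",((unproj(c([(132,500)]),.055)-b)@R)); print("gouge",((unproj(c([(436,516),(684,497)]),.025)-b)@R))
print("home",b+R@[.065,.085])
from scipy.spatial.transform import Rotation as Ro
s=ctrl.get_state();print(Ro.from_quat(s["tcp_rot"]).as_matrix().round(3))
for n in["rvec","tvec"]:print(ctrl.camera_model("wrist")[n])
E
```

```text
board [ 0.55053917 -0.05160809] 0.03451409669627249 [0.4 0.5 1.6 0.3 0.3 1.2 1.5 2.9]
block [ 0.58670647 -0.02560377] -0.05779006836088376 [0.3 1.4 0.6 1.6]
block in board [0.0370431 0.0247408] -0.09230416505715625 corners [[0.0985, 0.0941], [0.0842, -0.0538], [-0.0244, -0.0444], [-0.0101, 0.103]]
stop [[0.1061, -0.0894], [0.1052, -0.1291], [0.0153, -0.1287], [0.0162, -0.0892]]
pot [[-0.11995813  0.1458596 ]]
gouge [[-0.13570529 -0.03092579]
 [-0.12865708 -0.17855217]]
home [0.61256734 0.03558426]
[[ 0.895  0.445 -0.001]
 [ 0.445 -0.895  0.002]
 [ 0.    -0.002 -1.   ]]
[-2.43076455  1.50433572  0.24680687]
[-0.67368856 -0.04077833  0.38031088]
```

The crop confirms the meant block: brown with a fish carving, between the rails and the stop. Plan:
1. Push +x with open fingers on the front edge.
2. Push +y on the right edge.
3. Seat it again, then push the stop.

First I align the tool with the board.

arm_command(
  steps=[100, 0, 0, 0, 0.85, 100, 0, 0, 0, 0.85, 100, 0, 0, 0, 0.85, 100, 0, 0, 0, 0.85, 100, 0, 0, 0, 0.87, 100, 0.3, -1, 0, 0, 100, 0.3, -1, 0, 0, 100, 0.3, -1, 0, 0],
)

```text
time: 0.77
eef_pos: [0.3204, -0.5274, 0.1915]
tcp_rot: [1.0, 0.017, -0.0, -0.001]
contact_force: [1.2, -0.7, -0.5]
opening: 1.0
finger_force: 0.0
```

arm_command(
  steps=[100, 0.4, -1, 0, 0, 100, 0.4, -1, 0, 0, 100, 0.4, -1, 0, 0, 100, 0.4, -1, 0, 0, 100, 0.4, -1, 0, 0, 100, 0.4, -1, 0, 0, 100, 0.4, -1, 0, 0, 100, 0.4, -1, 0, 0],
)

```text
time: 1.43
eef_pos: [0.3936, -0.3243, 0.1919]
tcp_rot: [1.0, 0.017, -0.0, -0.0]
contact_force: [-0.4, 0.1, 0.2]
opening: 0.997
finger_force: 0.0
```

arm_command(
  steps=[100, 0.4, -1, 0, 0, 100, 0.4, -1, 0, 0, 100, 0.4, -1, 0, 0, 100, 0.4, -1, 0, 0, 100, 0.4, -1, 0, 0, 100, 0.4, -1, 0, 0, 100, 0.4, -1, 0, 0, 100, 0.4, -1, 0, 0],
)

```text
time: 2.1
eef_pos: [0.4665, -0.1217, 0.1921]
tcp_rot: [1.0, 0.017, -0.0, -0.0]
contact_force: [0.6, 0.5, -0.4]
opening: 1.002
finger_force: 0.0
```

```bash
cat >>h.py <<'E'
B=np.array([0.55054,-0.05161]);TH=0.0345
RB=np.array([[np.cos(TH),-np.sin(TH)],[np.sin(TH),np.cos(TH)]])
def st():
    s=ctrl.get_state();M=toolyaw(s);p=s["eef_pos"]
    print("t",round(s["time"],2),"board xy",((p[:2]-B)@RB).round(4),"z",p[2].round(4),"yaw-board",round(np.arctan2(M[1,0],M[0,0])-TH,4),"tilt",M[:2,2].round(4),"F",s["contact_force"].round(1),"op",round(s["opening"],2),"q",s["qpos"].round(2))
E
python3 -c "from h import *;st()"
```

```text
t 2.1 board xy [-0.0864 -0.0672] z 0.1921 yaw-board 0.0002 tilt [-0.0006  0.0003] F [ 0.6  0.5 -0.4] op 1.0 q [-0.47 -0.15  2.04  0.    1.25  1.07]
```

arm_command(
  steps=[100, 0.26, -0.92, 0, 0, 100, 0.26, -0.92, 0, 0, 100, 0.26, -0.92, 0, 0, 100, 0.26, -0.92, 0, 0, 100, 0, 0, 1, 0, 100, 0, 0, 1, 0, 100, 0, 0, 1, 0, 100, 0, 0, 1, 0],
)

```text
time: 2.77
eef_pos: [0.4891, -0.0299, 0.0913]
tcp_rot: [1.0, 0.018, -0.0, 0.0]
contact_force: [0.1, -1.2, 0.5]
opening: 1.005
finger_force: 0.0
```

```bash
python3 - <<'E'
from h import *
st()
m=ctrl.camera_model("wrist");i=ctrl.read_camera("wrist")
cv2.imwrite("pics/w1.png",i[:,:,::-1])
E
```

```text
t 2.77 board xy [-0.0607  0.0238] z 0.0913 yaw-board 0.001 tilt [-0. -0.] F [ 0.1 -1.2  0.5] op 1.0 q [-0.27 -0.01  2.11 -0.    1.05  1.27]
```

View pics/w1.png

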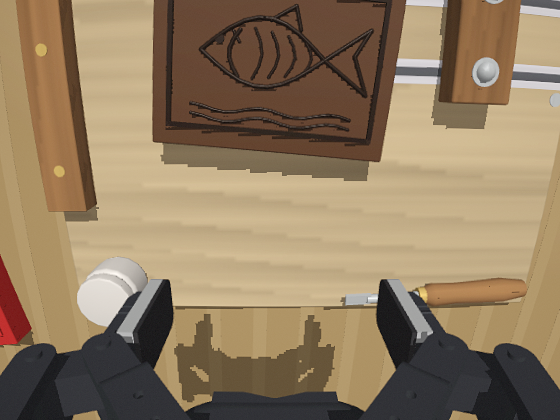

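The wrist view shows the block's front edge from about (153,142) to (380,160). The space below it is free, with the pot at (112,290) and the gouge at (440,293) clear of the fingers. I'll descend in front of the block.

arm_command(
  steps=[100, 0, 0, 0.8, 0, 100, 0, 0, 0.8, 0, 100, 0, 0, 0.8, 0, 100, 0, 0, 0.6, 0, 100, 0, 0, 0.1, 0, 100, 0, 0, 0, 0],
)

```text
time: 3.32
eef_pos: [0.4885, -0.0301, 0.0144]
tcp_rot: [1.0, 0.017, -0.001, -0.0]
contact_force: [0.1, -1.0, -0.4]
opening: 1.003
finger_force: 0.0
```

arm_command(
  steps=[100, 0.25, 0, 0, 0, 100, 0.25, 0, 0, 0, 100, 0.25, 0, 0, 0, 100, 0.25, 0, 0, 0, 100, 0.2, 0, 0, 0, 100, 0.2, 0, 0, 0, 100, 0.2, 0, 0, 0, 100, 0, 0, 0, 0],
)

```text
time: 3.98
eef_pos: [0.5305, -0.029, 0.0152]
tcp_rot: [1.0, 0.017, 0.0, 0.0]
contact_force: [0.4, -0.2, 0.1]
opening: 1.004
finger_force: 0.0
```

```bash
python3 -c "from h import *;st()"
```

```text
t 3.98 board xy [-0.0192  0.0232] z 0.0152 yaw-board 0.0004 tilt [ 0.0009 -0.0002] F [ 0.4 -0.2  0.1] op 1.0 q [-0.25  0.19  2.05  0.    0.9   1.29]
```

arm_command(
  steps=[100, 0.12, 0, 0, 0, 100, 0.12, 0, 0, 0, 100, 0.12, 0, 0, 0, 100, 0.12, 0, 0, 0],
)

```text
time: 4.32
eef_pos: [0.5416, -0.0285, 0.015]
tcp_rot: [1.0, 0.017, -0.0, -0.0]
contact_force: [-0.3, -0.1, 0.1]
opening: 0.999
finger_force: 0.0
```

arm_command(
  steps=[100, 0.08, 0, 0, 0, 100, 0.08, 0, 0, 0],
)

```text
time: 4.48
eef_pos: [0.5456, -0.0284, 0.015]
tcp_rot: [1.0, 0.017, -0.0, -0.0]
contact_force: [0.6, 0.1, -1.0]
opening: 0.998
finger_force: 0.0
```

```bash
python3 - <<'E'
from h import *
st()
for n in("top","wrist"):cv2.imwrite(f"pics/{n}2.png",ctrl.read_camera(n)[:,:,::-1])
E
```

```text
t 4.48 board xy [-0.0041  0.0233] z 0.015 yaw-board 0.0003 tilt [-0.  0.] F [ 0.6  0.1 -1. ] op 1.0 q [-0.24  0.22  2.01  0.    0.91  1.3 ]
```

View pics/wrist2.png

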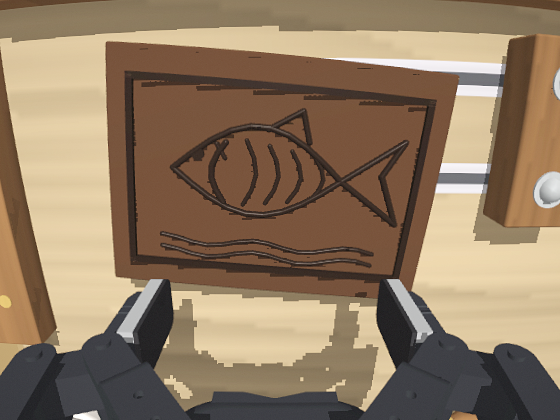

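The fingers are near the front edge but there is no contact yet. I'll compare the expected fingertip and block positions with this picture.

```bash
python3 - <<'E'
from h import *
m=ctrl.camera_model("wrist");K=np.array(m["intrinsics"]);D=np.array(m["D"]);r=np.array(m["rvec"]);t=np.array(m["tvec"])
def pr(P):
    P=np.array(P,float);w=np.c_[P[:,:2]@RB.T+B,P[:,2]]
    return cv2.projectPoints(w,r,t,K,D)[0][:,0].round(0).tolist()
print("cam(board)",((-cv2.Rodrigues(r)[0].T@t)[:2]-B)@RB,(-cv2.Rodrigues(r)[0].T@t)[2])
x,y=-.0041,.0233
for z in(.015,.028):print(z,"tipsR inner x+11,x-11;L",pr([(x+a,y+b,z) for b in(-.0425,.0425) for a in(.011,-.011)]))
W=unproj([(106,42),(457,74),(405,300),(117,276)],.039,m);print("block now",((W-B)@RB).round(4).tolist())
k,tk,e=fit([(.055,.075),(.055,-.075),(-.055,-.075),(-.055,.075)],(W-B)@RB);print(k,tk,e)
E
```

```text
cam(board) [0.07757078 0.02377062] 0.19614031365886095
0.015 tipsR inner x+11,x-11;L [[354.0, 229.0], [351.0, 265.0], [196.0, 228.0], [199.0, 265.0]]
0.028 tipsR inner x+11,x-11;L [[359.0, 238.0], [356.0, 277.0], [191.0, 238.0], [194.0, 276.0]]
block now [[0.0982, 0.0931], [0.0858, -0.0532], [-0.0228, -0.0428], [-0.0093, 0.1021]]
[0.03796399 0.02480231] -0.08913425695212569 [1.97392065 1.64179505 2.33069561 2.45162812]
```

```bash
python3 - <<'E'
import cv2
i=cv2.imread("pics/top2.png")[142:282,200:380]
cv2.imwrite("pics/crop2.png",cv2.resize(i,None,fx=4.2,fy=4.2,interpolation=cv2.INTER_CUBIC))
E
```

```text
(no output)
```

View pics/crop2.png

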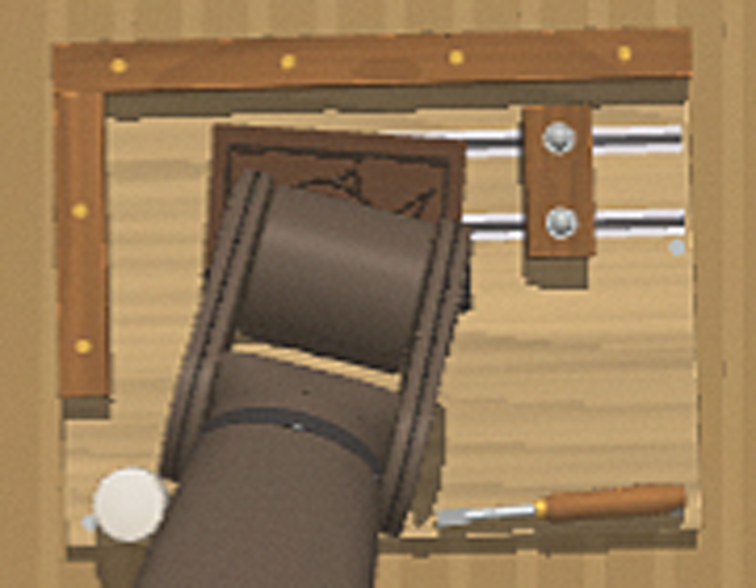

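```bash
python3 - <<'E'
from h import *
m=ctrl.camera_model("wrist");st()
for z in (.028,.04,.05,.055,.06,.065,.07):
    W=(unproj([(152,282),(170,281),(380,282),(398,281)],z,m)-B)@RB-[-.0041,.0233]
    print(z,W.round(4).tolist())
E
```

```text
t 4.58 board xy [-0.004   0.0233] z 0.0151 yaw-board 0.0003 tilt [ 0.0002 -0.    ] F [-0.6  0.8 -0.8] op 1.0 q [-0.24  0.22  2.01  0.    0.91  1.3 ]
0.028 [[-0.0146, 0.0655], [-0.0139, 0.0557], [-0.0144, -0.0557], [-0.0139, -0.0654]]
0.04 [[-0.0077, 0.0609], [-0.007, 0.0518], [-0.0076, -0.0517], [-0.0071, -0.0607]]
0.05 [[-0.002, 0.057], [-0.0014, 0.0485], [-0.0018, -0.0483], [-0.0014, -0.0567]]
0.055 [[0.0009, 0.0551], [0.0015, 0.0468], [0.001, -0.0466], [0.0014, -0.0548]]
0.06 [[0.0037, 0.0531], [0.0043, 0.0452], [0.0039, -0.045], [0.0043, -0.0528]]
0.065 [[0.0066, 0.0512], [0.0072, 0.0436], [0.0067, -0.0433], [0.0071, -0.0509]]
0.07 [[0.0095, 0.0493], [0.01, 0.0419], [0.0096, -0.0416], [0.01, -0.0489]]
```

Neither camera shows the block moved, so the open fingertips must sit higher than I assumed. I'll back off, raise the tool, shut the fingers and look at where the tips are.

arm_command(
  steps=[100, -0.6, 0, 0, 0, 100, -0.8, 0, 0, 0, 100, -0.8, 0, -0.6, 0, 0, 0, 0, -0.6, 0, 0, 0, 0, 0, 0, 0, 0, 0, 0, 0, 0, 0, 0, 0, 0, 0, 0, 0, 0, 0],
)

```text
time: 5.25
eef_pos: [0.4903, -0.0302, 0.0443]
tcp_rot: [1.0, 0.017, -0.001, -0.0]
contact_force: [-0.6, -0.8, -0.2]
opening: 0.295
finger_force: 0.0
```

arm_command(
  steps=[0, 0, 0, 0, 0, 0, 0, 0, 0, 0, 0, 0, 0, 0, 0],
)

```text
time: 5.5
eef_pos: [0.4902, -0.0302, 0.0445]
tcp_rot: [1.0, 0.017, -0.0, -0.0]
contact_force: [-0.1, -0.0, -0.0]
opening: 0.003
finger_force: 0.0
```

```bash
python3 - <<'E'
from h import *
st()
m=ctrl.camera_model("wrist");K=np.array(m["intrinsics"]);D=np.array(m["D"]);r=np.array(m["rvec"]);t=np.array(m["tvec"])
s=ctrl.get_state();M=toolyaw(s);p=s["eef_pos"]
i=ctrl.read_camera("wrist")[:,:,::-1].copy()
P=np.array([p+M@np.array(v) for v in[(0,0,0),(.011,0,0),(.011,0,-.019),(.011,.0145,0),(.011,-.0145,0)]])
print(cv2.projectPoints(P,r,t,K,D)[0][:,0].round(0).tolist())
cv2.imwrite("pics/w3.png",i)
E
```

```text
t 5.5 board xy [-0.0595  0.0234] z 0.0445 yaw-board 0.0004 tilt [-0.001   0.0003] F [-0.1 -0.  -0. ] op 0.0 q [-0.27  0.06  2.13  0.    0.95  1.27]
[[275.0, 247.0], [275.0, 229.0], [275.0, 243.0], [302.0, 229.0], [248.0, 228.0]]
```

View pics/w3.png

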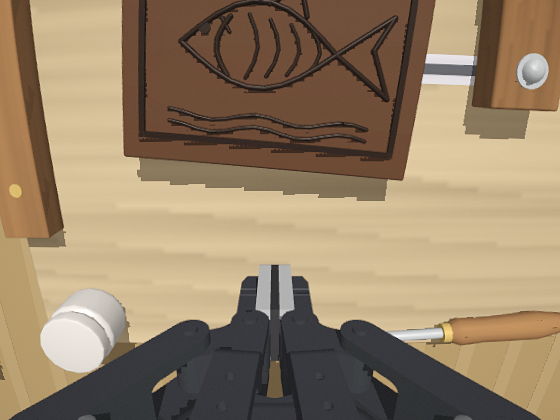

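The shut tips appear at (275,265), but the model puts them at about (275,229). I'll check the tip height by touching the bare plywood gently.

arm_command(
  steps=[0, 0, 0, 0.5, 0, 0, 0, 0, 0.5, 0, 0, 0, 0, 0, 0],
)

```text
time: 5.8
eef_pos: [0.4884, -0.0298, 0.0177]
tcp_rot: [1.0, 0.017, -0.002, -0.001]
contact_force: [-0.5, -1.3, -0.1]
opening: -0.004
finger_force: 0.0
```

arm_command(
  steps=[0, 0, 0, 0.08, 0, 0, 0, 0, 0, 0],
)

```text
time: 5.97
eef_pos: [0.4905, -0.0303, 0.0181]
tcp_rot: [1.0, 0.017, -0.0, -0.0]
contact_force: [-0.3, -0.2, 0.2]
opening: -0.002
finger_force: 0.0
```

arm_command(
  steps=[0, 0, 0, 0.08, 0, 0, 0, 0, 0, 0],
)

```text
time: 6.13
eef_pos: [0.4908, -0.0304, 0.0164]
tcp_rot: [1.0, 0.017, 0.0, 0.0]
contact_force: [-0.1, 0.6, 0.4]
opening: 0.004
finger_force: 0.0
```

arm_command(
  steps=[0, 0, 0, 0.08, 0, 0, 0, 0, 0, 0],
)

```text
time: 6.3
eef_pos: [0.4904, -0.0303, 0.0141]
tcp_rot: [1.0, 0.017, 0.0, 0.0]
contact_force: [-0.8, 0.3, 0.0]
opening: -0.004
finger_force: 0.0
```

arm_command(
  steps=[0, 0, 0, 0.08, 0, 0, 0, 0, 0, 0],
)

```text
time: 6.47
eef_pos: [0.4902, -0.0303, 0.0118]
tcp_rot: [1.0, 0.017, -0.0, -0.0]
contact_force: [-0.7, 0.4, -0.1]
opening: 0.002
finger_force: 0.0
```

arm_command(
  steps=[0, 0, 0, 0.08, 0, 0, 0, 0, 0, 0],
)

```text
time: 6.63
eef_pos: [0.4901, -0.0303, 0.0097]
tcp_rot: [1.0, 0.017, -0.0, -0.0]
contact_force: [-0.1, 0.4, 0.1]
opening: -0.002
finger_force: 0.0
```

There is still no contact at z 0.010. The picture fits (85 mm pad gap) only if the tips sit about 40 mm higher than the reported TCP, while x and y are consistent. I'll keep feeling downwards in small steps.

arm_command(
  steps=[0, 0, 0, 0.2, 0, 0, 0, 0, 0.2, 0, 0, 0, 0, 0.2, 0, 0, 0, 0, 0, 0],
)

```text
time: 6.97
eef_pos: [0.4892, -0.03, -0.0065]
tcp_rot: [1.0, 0.017, -0.001, -0.0]
contact_force: [0.1, 0.7, -0.0]
opening: 0.0
finger_force: 0.0
```

arm_command(
  steps=[0, 0, 0, 0.1, 0, 0, 0, 0, 0.1, 0, 0, 0, 0, 0, 0],
)

```text
time: 7.22
eef_pos: [0.4901, -0.0302, -0.0105]
tcp_rot: [1.0, 0.017, -0.0, -0.0]
contact_force: [-0.3, -0.4, -0.8]
opening: -0.0
finger_force: 0.0
```

arm_command(
  steps=[0, 0, 0, 0.1, 0, 0, 0, 0, 0, 0],
)

```text
time: 7.38
eef_pos: [0.4903, -0.0303, -0.0128]
tcp_rot: [1.0, 0.017, -0.0, -0.0]
contact_force: [0.1, 0.2, 0.0]
opening: -0.002
finger_force: 0.0
```

arm_command(
  steps=[0, 0, 0, 0.1, 0, 0, 0, 0, 0, 0],
)

```text
time: 7.55
eef_pos: [0.4902, -0.0303, -0.0153]
tcp_rot: [1.0, 0.017, -0.0, -0.0]
contact_force: [-0.3, 0.4, -0.1]
opening: -0.001
finger_force: 0.0
```

arm_command(
  steps=[0, 0, 0, 0.1, 0, 0, 0, 0, 0, 0],
)

```text
time: 7.72
eef_pos: [0.4901, -0.0303, -0.0178]
tcp_rot: [1.0, 0.017, -0.0, -0.0]
contact_force: [-0.9, -0.0, 0.2]
opening: 0.001
finger_force: 0.0
```

arm_command(
  steps=[0, 0, 0, 0.1, 0, 0, 0, 0, 0, 0],
)

```text
time: 7.88
eef_pos: [0.4901, -0.0302, -0.0204]
tcp_rot: [1.0, 0.017, -0.0, -0.0]
contact_force: [-0.1, 0.2, 0.3]
opening: -0.001
finger_force: 0.0
```

arm_command(
  steps=[0, 0, 0, 0.08, 0, 0, 0, 0, 0, 0],
)

```text
time: 8.05
eef_pos: [0.4902, -0.0303, -0.0223]
tcp_rot: [1.0, 0.017, -0.0, -0.0]
contact_force: [-0.2, 0.0, 0.5]
opening: 0.003
finger_force: 0.0
```

arm_command(
  steps=[0, 0, 0, 0.08, 0, 0, 0, 0, 0, 0],
)

```text
time: 8.22
eef_pos: [0.4907, -0.0304, -0.0237]
tcp_rot: [1.0, 0.017, 0.0, 0.0]
contact_force: [-1.5, 0.1, 2.1]
opening: 0.003
finger_force: 1.1
```

arm_command(
  steps=[0, 0, 0, 0.08, 0, 0, 0, 0, 0, 0],
)

```text
time: 8.38
eef_pos: [0.4906, -0.0304, -0.0238]
tcp_rot: [1.0, 0.018, -0.001, -0.0]
contact_force: [-6.9, 1.4, 16.6]
opening: -0.0
finger_force: 8.1
```

arm_command(
  steps=[0, 0, 0, 0.06, 0, 0, 0, 0, 0, 0],
)

```text
time: 8.55
eef_pos: [0.4906, -0.0304, -0.0239]
tcp_rot: [1.0, 0.018, -0.002, -0.0]
contact_force: [-11.1, 2.2, 26.9]
opening: -0.004
finger_force: 13.3
```

Contact is at reported z -0.024, so the shut tips lie at z+39 mm and the open tips at z+52 mm. I'll raise, open, lower so the open tips are at about 25 mm, then push.

arm_command(
  steps=[0, 0, 0, -0.5, 0, 100, 0, 0, 0, 0, 100, 0, 0, 0, 0, 100, 0, 0, 0, 0, 100, 0, 0, 0, 0, 100, 0, 0, 0, 0, 100, 0, 0, 0.45, 0, 100, 0, 0, 0, 0],
)

```text
time: 9.22
eef_pos: [0.4887, -0.0299, -0.0285]
tcp_rot: [1.0, 0.017, -0.002, -0.001]
contact_force: [-1.0, -0.2, -1.1]
opening: 0.976
finger_force: 0.0
```

arm_command(
  steps=[100, 0.2, 0, 0, 0, 100, 0.2, 0, 0, 0, 100, 0.2, 0, 0, 0, 100, 0.2, 0, 0, 0, 100, 0.2, 0, 0, 0, 100, 0, 0, 0, 0],
)

```text
time: 9.72
eef_pos: [0.5169, -0.0296, -0.0257]
tcp_rot: [1.0, 0.017, 0.001, 0.0]
contact_force: [0.1, -0.6, -0.1]
opening: 0.998
finger_force: 0.0
```

arm_command(
  steps=[100, 0.15, 0, 0, 0, 100, 0.15, 0, 0, 0, 100, 0.15, 0, 0, 0, 100, 0.15, 0, 0, 0],
)

```text
time: 10.05
eef_pos: [0.5304, -0.0289, -0.0264]
tcp_rot: [1.0, 0.017, -0.0, -0.0]
contact_force: [-1.0, -0.5, -0.3]
opening: 1.001
finger_force: 0.5
```

```bash
python3 -c "from h import *;st()"
```

```text
t 10.05 board xy [-0.0193  0.0234] z -0.0264 yaw-board 0.0001 tilt [-0.0005  0.0001] F [-1.  -0.5 -0.3] op 1.0 q [-0.25  0.27  2.05 -0.    0.82  1.29]
```

Contact is starting (finger force 0.5 N), so I continue gently.

arm_command(
  steps=[100, 0.12, 0, 0, 0, 100, 0.12, 0, 0, 0, 100, 0.12, 0, 0, 0, 100, 0.12, 0, 0, 0],
)

```text
time: 10.38
eef_pos: [0.5425, -0.0284, -0.0263]
tcp_rot: [1.0, 0.017, -0.0, -0.0]
contact_force: [-2.4, 0.1, 0.3]
opening: 0.997
finger_force: 0.8
```

arm_command(
  steps=[100, 0.06, 0, 0, 0, 100, 0.06, 0, 0, 0, 100, 0.06, 0, 0, 0],
)

```text
time: 10.63
eef_pos: [0.5469, -0.0283, -0.0262]
tcp_rot: [1.0, 0.017, -0.0, -0.0]
contact_force: [-1.6, -0.0, 0.7]
opening: 1.001
finger_force: 0.9
```

```bash
cat >>h.py <<'E'
def blk(px):
    W=(unproj(px,.039,ctrl.camera_model("wrist"))-B)@RB
    k,tk,e=fit([(.055,.075),(.055,-.075),(-.055,-.075),(-.055,.075)],W);print("block",k.round(4),round(tk,4),e.round(1))
def seg(name="wrist"):
    "outline of the dark brown block in the picture"
    i=ctrl.read_camera(name);h=i.astype(int).sum(2);m=((i[...,0]<125)&(i[...,0]>i[...,2]+12)).astype(np.uint8)
    return i,m
E
python3 - <<'E'
from h import *
st()
i,m=seg();cv2.imwrite("pics/w4.png",i[:,:,::-1])
print([i[y,x].tolist() for x,y in[(250,20),(120,200),(250,60)]])
E
```

```text
t 10.63 board xy [-0.0028  0.0234] z -0.0262 yaw-board 0.0004 tilt [-0.0003  0.    ] F [-1.6 -0.   0.7] op 1.0 q [-0.24  0.3   2.01 -0.    0.83  1.3 ]
[[118, 80, 59], [120, 83, 59], [94, 82, 75]]
```

View pics/w4.png

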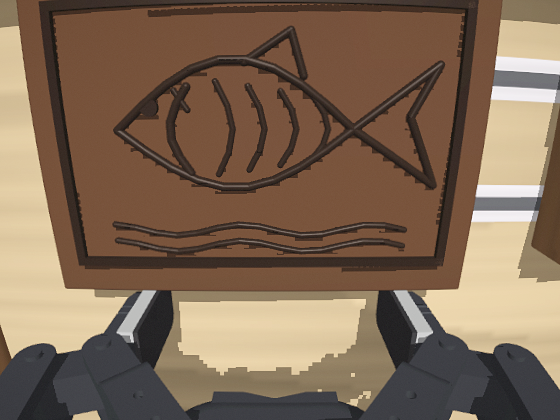

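The block is now square to the fingers: its front edge runs level from (66,288) to (458,290) and both fingers touch it. I'll push the rest until the force rises at the far rail.

```bash
python3 - <<'E'
from h import *
print((unproj([(66,288),(458,290)],.039,ctrl.camera_model("wrist"))-B)@RB)
E
```

```text
[[ 0.00951777  0.10263282]
 [ 0.00899942 -0.04531725]]
```

arm_command(
  steps=[100, 0.06, 0, 0, 0, 100, 0.06, 0, 0, 0, 100, 0, 0, 0, 0],
)

```text
time: 10.93
eef_pos: [0.5486, -0.0283, -0.0263]
tcp_rot: [1.0, 0.018, -0.002, -0.0]
contact_force: [-6.1, 0.2, 3.8]
opening: 0.998
finger_force: 2.9
```

arm_command(
  steps=[100, 0.06, 0, 0, 0, 100, 0.06, 0, 0, 0, 100, 0, 0, 0, 0],
)

```text
time: 11.18
eef_pos: [0.5482, -0.0281, -0.0267]
tcp_rot: [1.0, 0.018, -0.006, -0.0]
contact_force: [-14.5, -2.2, 9.0]
opening: 0.999
finger_force: 7.1
```

The far rail is met at 14 N. I'll retreat, lift, turn 90° and go to the gap right of the block.

arm_command(
  steps=[100, -0.4, 0, 0, 0, 100, -0.2, 0, -1, 0, 100, 0, 0, -1, 0, 100, 0, 0, -1, 0, 60, 0, 0, 0, -0.98, 60, 0, 0, 0, -0.98, 60, 0, 0, 0, -0.98, 60, 0, 0, 0, -0.98],
)

```text
time: 11.85
eef_pos: [0.5389, -0.0288, 0.0495]
tcp_rot: [0.977, 0.214, 0.002, 0.001]
contact_force: [-0.0, 0.2, -0.1]
opening: 0.603
finger_force: 0.0
```

arm_command(
  steps=[60, 0, 0, 0, -0.98, 60, 0, 0, 0, -0.98, 60, 0, 0, 0, -0.98, 60, 0, 0, 0, -0.98, 60, 0, 0, 0, -0.98, 60, 0, 0, 0, -0.98, 60, 0, 0, 0, -0.98, 60, 0, 0, 0, -0.98],
)

```text
time: 12.52
eef_pos: [0.5388, -0.0288, 0.0491]
tcp_rot: [0.821, 0.571, 0.001, 0.001]
contact_force: [0.4, -0.2, 0.2]
opening: 0.6
finger_force: 0.0
```

arm_command(
  steps=[60, 0, 0, 0, -0.98, 60, 0, 0, 0, -0.98, 60, 0, 0, 0, -0.98, 60, 0, 0, 0, -0.98, 60, -0.9, 0.8, 0, 0, 60, -0.9, 0.8, 0, 0, 60, -0.9, 0.8, 0, 0, 60, -0.9, 0.7, 0, 0],
)

```text
time: 13.18
eef_pos: [0.6202, -0.1172, 0.0493]
tcp_rot: [0.696, 0.718, 0.001, 0.001]
contact_force: [-0.6, 0.1, 0.6]
opening: 0.597
finger_force: 0.0
```

arm_command(
  steps=[60, 0, 0, 0, 0, 60, 0, 0, 0, 0],
)

```text
time: 13.35
eef_pos: [0.6194, -0.1173, 0.049]
tcp_rot: [0.696, 0.718, 0.001, 0.001]
contact_force: [-0.1, -0.3, -0.9]
opening: 0.598
finger_force: 0.0
```

```bash
python3 - <<'E'
from h import *
st()
m=ctrl.camera_model("wrist");i=ctrl.read_camera("wrist")
cv2.imwrite("pics/w5.png",i[:,:,::-1])
E
```

```text
t 13.35 board xy [ 0.0665 -0.0681] z 0.049 yaw-board 1.5664 tilt [ 0.0021 -0.0002] F [-0.1 -0.3 -0.9] op 0.6 q [-0.35  0.34  1.79  0.    1.01 -0.38]
```

View pics/w5.png

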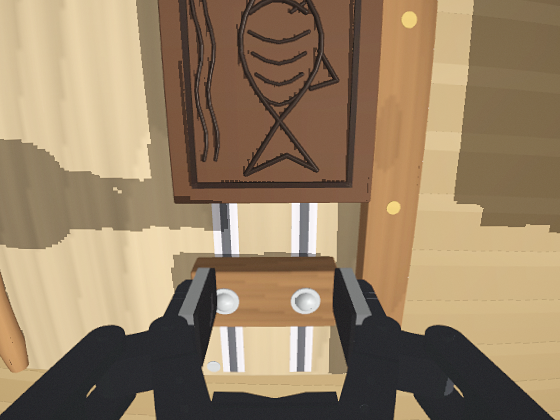

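The block lies along the far rail, with its right edge at rows 201–203. The stop's left top edge is at row ~270. I'll compute the gap.

```bash
python3 - <<'E'
from h import *
m=ctrl.camera_model("wrist")
print(((unproj([(175,203),(371,201)],.039,m)-B)@RB).round(4), ((unproj([(195,270),(338,268)],.037,m)-B)@RB).round(4))
E
```

```text
[[ 0.0106 -0.0442]
 [ 0.1193 -0.0434]] [[ 0.0182 -0.0867]
 [ 0.1035 -0.0856]]
```

arm_command(
  steps=[60, 0.1, 0, 0, 0, 60, 0, 0, 0.7, 0, 60, 0, 0, 0.6, 0, 60, 0, 0, 0.5, 0, 60, 0, 0, 0.5, 0, 60, 0, 0, 0.5, 0, 60, 0, 0, 0, 0],
)

```text
time: 13.98
eef_pos: [0.6156, -0.1124, -0.0246]
tcp_rot: [0.696, 0.718, -0.001, -0.003]
contact_force: [-1.5, -0.4, 0.3]
opening: 0.601
finger_force: 0.0
```

arm_command(
  steps=[60, 0.2, 0, 0, 0, 60, 0.2, 0, 0, 0, 60, 0.2, 0, 0, 0, 60, 0.2, 0, 0, 0, 60, 0, 0, 0, 0],
)

```text
time: 14.4
eef_pos: [0.6181, -0.0927, -0.0204]
tcp_rot: [0.695, 0.719, 0.0, 0.0]
contact_force: [-0.9, 0.7, -0.3]
opening: 0.598
finger_force: 0.0
```

```bash
python3 -c "from h import *;st()"
```

```text
t 14.4 board xy [ 0.0661 -0.0434] z -0.0204 yaw-board 1.5691 tilt [ 0.0013 -0.    ] F [-0.9  0.7 -0.3] op 0.6 q [-0.31  0.43  1.82  0.    0.89 -0.34]
```

arm_command(
  steps=[60, 0.15, 0, 0, 0, 60, 0.15, 0, 0, 0],
)

```text
time: 14.57
eef_pos: [0.6179, -0.0866, -0.0204]
tcp_rot: [0.696, 0.718, -0.0, 0.001]
contact_force: [-0.3, -2.2, 2.2]
opening: 0.601
finger_force: 1.4
```

arm_command(
  steps=[60, 0.15, 0, 0, 0, 60, 0.15, 0, 0, 0],
)

```text
time: 14.73
eef_pos: [0.6176, -0.079, -0.0205]
tcp_rot: [0.696, 0.718, -0.0, 0.001]
contact_force: [0.5, -3.4, 2.5]
opening: 0.603
finger_force: 1.7
```

arm_command(
  steps=[60, 0.15, 0, 0, 0, 60, 0.15, 0, 0, 0, 60, 0.15, 0, 0, 0, 60, 0.15, 0, 0, 0, 60, 0.15, 0, 0, 0],
)

```text
time: 15.15
eef_pos: [0.6165, -0.0595, -0.0212]
tcp_rot: [0.696, 0.718, 0.0, 0.0]
contact_force: [-0.4, -2.5, 1.8]
opening: 0.599
finger_force: 1.5
```

arm_command(
  steps=[60, 0.08, 0, 0, 0, 60, 0.08, 0, 0, 0, 60, 0.08, 0, 0, 0],
)

```text
time: 15.4
eef_pos: [0.6163, -0.0536, -0.0213]
tcp_rot: [0.696, 0.718, 0.0, -0.0]
contact_force: [0.2, -2.8, 0.8]
opening: 0.597
finger_force: 1.3
```

```bash
python3 -c "from h import *;st()"
```

```text
t 15.4 board xy [ 0.0656 -0.0042] z -0.0213 yaw-board 1.5682 tilt [0.0001 0.0002] F [ 0.2 -2.8  0.8] op 0.6 q [-0.25  0.42  1.84  0.    0.89 -0.28]
```

arm_command(
  steps=[60, 0.06, 0, 0, 0, 60, 0.06, 0, 0, 0, 60, 0, 0, 0, 0],
)

```text
time: 15.65
eef_pos: [0.6165, -0.0514, -0.0213]
tcp_rot: [0.695, 0.719, -0.0, 0.001]
contact_force: [1.2, -4.4, -0.3]
opening: 0.601
finger_force: 2.1
```

arm_command(
  steps=[60, 0.06, 0, 0, 0, 60, 0.06, 0, 0, 0, 60, 0, 0, 0, 0],
)

```text
time: 15.9
eef_pos: [0.6169, -0.0514, -0.0211]
tcp_rot: [0.695, 0.719, -0.002, 0.003]
contact_force: [2.2, -11.8, -0.6]
opening: 0.599
finger_force: 6.1
```

```bash
python3 -c "from h import *;st()"
```

```text
t 15.9 board xy [ 0.0663 -0.0021] z -0.0211 yaw-board 1.5707 tilt [ 0.002  -0.0063] F [  2.2 -11.8  -0.6] op 0.6 q [-0.24  0.42  1.84 -0.01  0.88 -0.27]
```

arm_command(
  steps=[60, 0.08, 0, 0, 0, 60, 0.08, 0, 0, 0, 60, 0, 0, 0, 0],
)

```text
time: 16.15
eef_pos: [0.6169, -0.0516, -0.0207]
tcp_rot: [0.694, 0.72, -0.004, 0.005]
contact_force: [0.4, -23.5, -1.5]
opening: 0.599
finger_force: 11.7
```

```bash
python3 -c "from h import *;st()"
```

```text
t 16.15 board xy [ 0.0664 -0.0023] z -0.0207 yaw-board 1.5718 tilt [ 0.0024 -0.013 ] F [  0.4 -23.5  -1.5] op 0.6 q [-0.24  0.42  1.84 -0.02  0.88 -0.27]
```

It is firm against the left rail at 23 N. I'll go round to the front edge to seat it once more on the far rail.

arm_command(
  steps=[60, -0.4, 0, 0, 0, 60, -0.2, 0, -1, 0, 60, 0, 0, -1, 0, 60, 0, 0, -1, 0, 100, 0.9, -1, 0, 0, 100, 0.9, -1, 0, 0, 100, 0.9, -1, 0, 0, 100, 0.9, -1, 0, 0],
)

```text
time: 16.82
eef_pos: [0.5114, 0.0296, 0.0531]
tcp_rot: [0.696, 0.718, 0.0, -0.002]
contact_force: [0.3, 0.8, -0.2]
opening: 1.001
finger_force: 0.0
```

arm_command(
  steps=[100, 0, 0, 0, 0.98, 100, 0, 0, 0, 0.98, 100, 0, 0, 0, 0.98, 100, 0, 0, 0, 0.98, 100, 0, 0, 0, 0.98, 100, 0, 0, 0, 0.98, 100, 0, 0, 0, 0.98, 100, 0, 0, 0, 0.98],
)

```text
time: 17.48
eef_pos: [0.5125, 0.029, 0.053]
tcp_rot: [0.918, 0.396, -0.001, -0.002]
contact_force: [0.1, 0.3, 0.1]
opening: 1.0
finger_force: 0.0
```

arm_command(
  steps=[100, 0, 0, 0, 0.98, 100, 0, 0, 0, 0.98, 100, 0, 0, 0, 0.98, 100, 0, 0, 0, 0.98, 100, 0, 0, 0, 0.98, 100, 0, 0, 0, 0.98, 100, 0, 0, 0, 0.98, 100, 0, 0, 0, 0.98],
)

```text
time: 18.15
eef_pos: [0.5125, 0.029, 0.053]
tcp_rot: [1.0, 0.015, -0.001, -0.001]
contact_force: [-0.2, -0.6, 0.3]
opening: 0.995
finger_force: 0.0
```

```bash
python3 - <<'E'
from h import *
st()
cv2.imwrite("pics/w6.png",ctrl.read_camera("wrist")[:,:,::-1])
np.save("w6m.npy",ctrl.camera_model("wrist"),allow_pickle=True)
E
```

```text
t 18.15 board xy [-0.0353  0.0819] z 0.053 yaw-board -0.0052 tilt [-0.0023  0.0024] F [-0.2 -0.6  0.3] op 0.99 q [-0.14  0.1   2.07  0.    0.97  1.4 ]
```

arm_command(
  steps=[100, 0, 0, 0.8, -0.05, 100, 0, 0, 0.8, 0, 100, 0, 0, 0.8, 0, 100, 0, 0, 0.76, 0, 100, 0, 0, 0, 0, 100, 0.3, 0, 0, 0, 100, 0.3, 0, 0, 0, 100, 0.3, 0, 0, 0],
)

```text
time: 18.87
eef_pos: [0.5384, 0.0288, -0.0235]
tcp_rot: [1.0, 0.02, 0.002, 0.0]
contact_force: [1.1, 0.3, 0.1]
opening: 1.0
finger_force: 0.0
```

arm_command(
  steps=[100, 0.15, 0, 0, 0, 100, 0.15, 0, 0, 0, 100, 0.1, 0, 0, 0],
)

```text
time: 19.12
eef_pos: [0.5466, 0.029, -0.0244]
tcp_rot: [1.0, 0.02, -0.0, 0.0]
contact_force: [-4.6, -1.4, 4.4]
opening: 1.001
finger_force: 2.6
```

arm_command(
  steps=[100, 0.08, 0, 0, 0, 100, 0.08, 0, 0, 0, 100, 0, 0, 0, 0],
)

```text
time: 19.37
eef_pos: [0.5461, 0.0291, -0.0258]
tcp_rot: [1.0, 0.019, -0.005, -0.0]
contact_force: [-10.1, -2.5, 7.4]
opening: 1.003
finger_force: 4.9
```

```bash
python3 -c "from h import *;st()"
```

```text
t 19.37 board xy [-0.0016  0.0808] z -0.0258 yaw-board 0.0042 tilt [-0.0103 -0.    ] F [-10.1  -2.5   7.4] op 1.0 q [-0.13  0.3   2.01 -0.    0.84  1.4 ]
```

arm_command(
  steps=[100, 0.1, 0, 0, 0, 100, 0.08, 0, 0, 0, 100, 0.08, 0, 0, 0, 100, 0, 0, 0, 0],
)

```text
time: 19.7
eef_pos: [0.5452, 0.0291, -0.0262]
tcp_rot: [1.0, 0.019, -0.015, -0.0]
contact_force: [-29.7, -5.3, 22.9]
opening: 1.0
finger_force: 14.8
```

```bash
python3 -c "from h import *;st()"
```

```text
t 19.7 board xy [-0.0026  0.0809] z -0.0262 yaw-board 0.0044 tilt [-0.0295 -0.0003] F [-29.7  -5.3  22.9] op 1.0 q [-0.13  0.31  2.   -0.01  0.86  1.41]
```

The block is home on both rails. Next I go to the right side of the stop.

arm_command(
  steps=[100, -0.5, 0, 0, 0, 100, -0.3, 0, -1, 0, 100, 0, 0, -1, 0, 60, 0, 0, -1, 0, 60, 0, 0, 0, -0.98, 60, 0, 0, 0, -0.98, 60, 0, 0, 0, -0.98, 60, 0, 0, 0, -0.98],
)

```text
time: 20.37
eef_pos: [0.5367, 0.0288, 0.0502]
tcp_rot: [0.976, 0.217, 0.0, 0.0]
contact_force: [0.5, 0.5, 0.0]
opening: 0.6
finger_force: 0.0
```

arm_command(
  steps=[60, 0, 0, 0, -0.98, 60, 0, 0, 0, -0.98, 60, 0, 0, 0, -0.98, 60, 0, 0, 0, -0.98, 60, 0, 0, 0, -0.98, 60, 0, 0, 0, -0.98, 60, 0, 0, 0, -0.98, 60, 0, 0, 0, -0.98],
)

```text
time: 21.03
eef_pos: [0.5366, 0.0288, 0.0499]
tcp_rot: [0.819, 0.573, 0.0, 0.0]
contact_force: [-0.7, 0.0, 0.2]
opening: 0.598
finger_force: 0.0
```

arm_command(
  steps=[60, 0, 0, 0, -0.98, 60, 0, 0, 0, -0.98, 60, 0, 0, 0, -0.98, 60, 0, 0, 0, -0.98, 60, -0.97, 0.3, 0, 0, 60, -0.97, 0.3, 0, 0, 60, -0.97, 0.3, 0, 0, 60, -0.97, 0.3, 0, 0],
)

```text
time: 21.7
eef_pos: [0.5705, -0.0679, 0.0499]
tcp_rot: [0.694, 0.72, 0.0, 0.0]
contact_force: [0.3, -0.0, 0.3]
opening: 0.6
finger_force: 0.0
```

arm_command(
  steps=[60, -0.97, 0.3, 0, 0, 60, -0.97, 0.3, 0, 0, 60, -0.97, 0.3, 0, 0, 60, -0.97, 0.3, 0, 0, 60, -0.97, 0.3, 0, 0, 60, -0.97, 0.3, 0, 0, 60, 0, 0, 0, 0, 60, 0, 0, 0, 0],
)

```text
time: 22.37
eef_pos: [0.6206, -0.212, 0.0497]
tcp_rot: [0.695, 0.719, 0.0, 0.0]
contact_force: [-0.3, 0.4, 0.0]
opening: 0.596
finger_force: 0.0
```

```bash
python3 - <<'E'
from h import *
st()
cv2.imwrite("pics/w7.png",ctrl.read_camera("wrist")[:,:,::-1])
E
```

```text
t 22.37 board xy [ 0.0645 -0.1627] z 0.0497 yaw-board 1.5714 tilt [0.0003 0.0002] F [-0.3  0.4  0. ] op 0.6 q [-0.48  0.39  1.72  0.    1.03 -0.52]
```

arm_command(
  steps=[60, 0, -0.18, 0.7, 0, 60, 0, 0, 0.6, 0, 60, 0, 0, 0.5, 0, 60, 0, 0, 0.5, 0, 60, 0, 0, 0.5, 0, 60, 0, 0, 0, 0],
)

```text
time: 22.92
eef_pos: [0.6135, -0.2093, -0.0242]
tcp_rot: [0.694, 0.72, -0.001, -0.003]
contact_force: [-0.6, -0.7, -0.9]
opening: 0.597
finger_force: 0.0
```

arm_command(
  steps=[60, 0.3, 0, 0, 0, 60, 0.3, 0, 0, 0, 60, 0.2, 0, 0, 0, 60, 0.2, 0, 0, 0, 60, 0.2, 0, 0, 0, 60, 0.2, 0, 0, 0, 60, 0.2, 0, 0, 0],
)

```text
time: 23.5
eef_pos: [0.6152, -0.1711, -0.0194]
tcp_rot: [0.694, 0.72, 0.0, 0.001]
contact_force: [-0.2, -2.9, 1.1]
opening: 0.604
finger_force: 1.3
```

```bash
python3 -c "from h import *;st()"
```

```text
t 23.5 board xy [ 0.0605 -0.1217] z -0.0194 yaw-board 1.5731 tilt [ 0.0019 -0.0012] F [-0.2 -2.9  1.1] op 0.6 q [-0.43  0.45  1.79 -0.    0.9  -0.47]
```

The stop is moving at about 2.9 N, with about 80 mm to go.

arm_command(
  steps=[60, 0.2, 0, 0, 0, 60, 0.2, 0, 0, 0, 60, 0.2, 0, 0, 0, 60, 0.2, 0, 0, 0, 60, 0.2, 0, 0, 0, 60, 0.2, 0, 0, 0, 60, 0.2, 0, 0, 0, 60, 0.2, 0, 0, 0],
)

```text
time: 24.17
eef_pos: [0.6131, -0.1306, -0.0201]
tcp_rot: [0.694, 0.72, 0.0, 0.0]
contact_force: [1.4, -2.3, 1.8]
opening: 0.6
finger_force: 1.3
```

arm_command(
  steps=[60, 0.2, 0, 0, 0, 60, 0.2, 0, 0, 0, 60, 0.2, 0, 0, 0, 60, 0.2, 0, 0, 0, 60, 0.2, 0, 0, 0],
)

```text
time: 24.58
eef_pos: [0.6121, -0.1056, -0.0203]
tcp_rot: [0.694, 0.72, 0.0, 0.0]
contact_force: [1.5, -2.9, 0.8]
opening: 0.603
finger_force: 1.3
```

arm_command(
  steps=[60, 0.08, 0, 0, 0, 60, 0.08, 0, 0, 0, 60, 0.08, 0, 0, 0],
)

```text
time: 24.83
eef_pos: [0.6116, -0.0998, -0.0204]
tcp_rot: [0.694, 0.72, -0.0, -0.0]
contact_force: [1.5, -2.5, 0.8]
opening: 0.603
finger_force: 1.3
```

```bash
python3 -c "from h import *;st()"
```

```text
t 24.83 board xy [ 0.0594 -0.0503] z -0.0204 yaw-board 1.5734 tilt [-0.0006  0.0001] F [ 1.5 -2.5  0.8] op 0.6 q [-0.33  0.42  1.83 -0.    0.89 -0.36]
```

arm_command(
  steps=[60, 0.08, 0, 0, 0, 60, 0.08, 0, 0, 0, 60, 0.08, 0, 0, 0],
)

```text
time: 25.08
eef_pos: [0.6114, -0.0939, -0.0204]
tcp_rot: [0.694, 0.72, -0.0, -0.0]
contact_force: [0.8, -3.0, 1.2]
opening: 0.602
finger_force: 1.3
```

arm_command(
  steps=[60, 0.05, 0, 0, 0, 60, 0.05, 0, 0, 0, 60, 0, 0, 0, 0],
)

```text
time: 25.33
eef_pos: [0.6113, -0.0914, -0.0204]
tcp_rot: [0.694, 0.72, -0.0, -0.0]
contact_force: [0.8, -2.6, -0.3]
opening: 0.603
finger_force: 1.3
```

arm_command(
  steps=[60, 0.05, 0, 0, 0, 60, 0.05, 0, 0, 0, 60, 0, 0, 0, 0],
)

```text
time: 25.58
eef_pos: [0.6114, -0.0915, -0.0203]
tcp_rot: [0.694, 0.72, -0.001, 0.002]
contact_force: [0.4, -9.3, -0.3]
opening: 0.604
finger_force: 4.7
```

```bash
python3 -c "from h import *;st()"
```

```text
t 25.58 board xy [ 0.0594 -0.042 ] z -0.0203 yaw-board 1.574 tilt [ 0.0001 -0.0042] F [ 0.4 -9.3 -0.3] op 0.6 q [-0.31  0.42  1.84 -0.01  0.89 -0.35]
```

Snug at -0.042, as predicted. One firmer press, then I retreat, lift clear and check.

arm_command(
  steps=[60, 0.06, 0, 0, 0, 60, 0.05, 0, 0, 0, 60, 0, 0, 0, 0],
)

```text
time: 25.83
eef_pos: [0.6115, -0.0917, -0.0202]
tcp_rot: [0.693, 0.721, -0.003, 0.003]
contact_force: [0.2, -16.3, -1.4]
opening: 0.597
finger_force: 8.5
```

arm_command(
  steps=[60, -0.5, 0, 0, 0, 60, -0.5, 0, -0.8, 0, 60, -0.5, 0, -1, 0, 60, 0, 0, -1, 0, 60, -0.5, 0, -1, 0, 60, -1, 0, -1, 0, 60, -1, 0, -1, 0, 60, -1, 0, -1, 0],
)

```text
time: 26.5
eef_pos: [0.615, -0.2105, 0.15]
tcp_rot: [0.693, 0.721, 0.0, -0.002]
contact_force: [0.1, -0.5, -0.4]
opening: 0.601
finger_force: 0.0
```

arm_command(
  steps=[60, -1, 0, 0, 0, 60, -1, -1, 0, 0, 60, -1, -1, 0, 0, 60, -1, -1, 0, 0, 60, 0, -1, 0, 0, 60, 0, 0, 0, 0, 60, 0, 0, 0, 0],
)

```text
time: 27.08
eef_pos: [0.5185, -0.3141, 0.1489]
tcp_rot: [0.695, 0.719, 0.001, -0.001]
contact_force: [0.7, 0.8, 0.8]
opening: 0.6
finger_force: 0.0
```

```bash
python3 - <<'E'
from h import *
st()
a=ctrl.read_camera("top")[142:282,200:380,::-1]
cv2.imwrite("pics/fin.png",cv2.resize(a,None,fx=4.2,fy=4.2,interpolation=cv2.INTER_CUBIC))
E
```

```text
t 27.08 board xy [-0.041  -0.2612] z 0.1489 yaw-board 1.5716 tilt [-0.0012  0.003 ] F [0.7 0.8 0.8] op 0.6 q [-0.71  0.18  1.79  0.    1.18 -0.75]
```

View pics/fin.png

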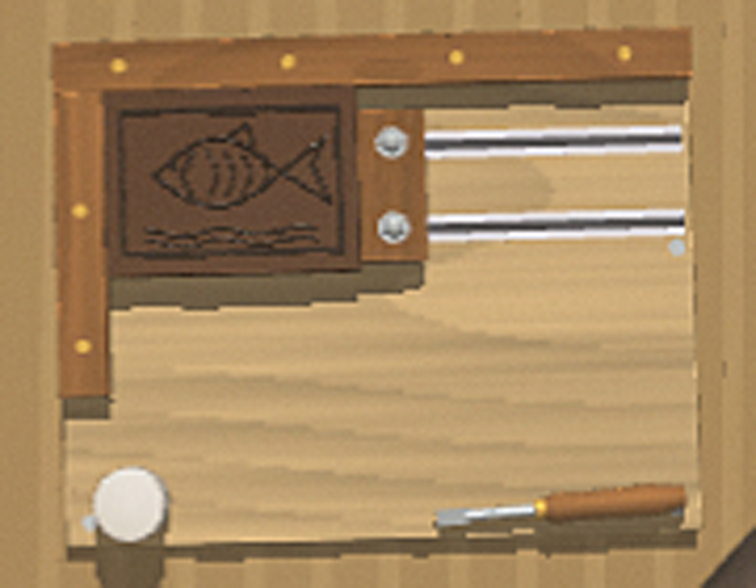

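The final crop shows the block flush in the corner against both rails, from about (105,90) to (357,272). The stop at (392,185) is against its right edge, and the pot and gouge have not moved. I'm handing in.

```bash
python3 -c "from plant import ctrl;print(ctrl.sign_off())"
```

```text
the job is handed in; nothing more can be done
None
```

The job is handed in: the block sits home against both rails with the side stop snug on its right edge, done by pushing only, in about 27 s, and the final picture shows the pot and gouge where they were.

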